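Hang the vial carrier in its station on the rail

ROBOT

A 7-joint arm with a two-finger parallel gripper is mounted at the origin on a cart in front of the work surface, level with it; the furniture and walls round the work are solid. World frame = base frame: x ahead of the robot, y to its left, z up, the work surface at z = 0. Lengths are in mm, angles in rad, forces in N, time in s.
With the tool pointing down it reaches from about 400 to 875 mm from the base axis. Payload 4.4 kg.
Tool frame: the origin (TCP) lies on the centre line of the jaws, within the pads' length; the fingertips stand 14 mm ahead of it and the grasp point (between the pads) lies 5 mm behind it; z points along the fingers, x is the direction in which the jaws open and shut, and the axes are right-handed (so a half turn about z gives the same grasp; the last joint's range is limited). The gripper opens to 85 mm and grips with 20 to 120 N. Pads are 22 mm wide; open, the fingers measure 114 mm over their backs; the gripper's body (76 mm by 85 mm) begins 54 mm behind the grasp point. The pads swing forward as they close: fully open they stand 13 mm farther back than shut.
Start: joints at [-1.205, 0.628, 0.038, 1.517, -0.027, 0.996, -0.02], TCP at [272.008, 590.363, 245.313] pointing down, gripper open.
Joint ranges: [-3.06, 3.06], [-0.37, 2.12], [-1.25, 1.32], [0.18, 2.47], [-1.1, 4.24], [0.23, 1.98], [-2.94, 2.94]. Speed limits (rad/s): [2.57, 2.57, 3.14, 3.14, 3.14, 3.14, 3.14].

INTERFACE

Orientations are given as [roll, pitch, yaw] about the fixed x, y, z axes, in that order (R = Rz(yaw) Ry(pitch) Rx(roll)).
In Python, from cell import ctrl gives the robot as it stands.
- The arm moves only by the tool send_rows, never from a script. Its argument "commands" is a list of rows, each a list of 5 numbers: the finger opening in mm, from 0 to 85.4, then the shift along the tool's x, y, z in mm, then the turn about the tool's z in degrees. In form: [[grip, x, y, z, roll], ...]. A call has 1 to 5 rows; each row is the pose to reach, as a shift and turn from the pose measured when the call began, along the tool's axes at that moment; what a row does not reach only later rows make up. A row lasts 1/10 s, in which the tool goes at most 50 mm and 8.59 degrees, less where a joint would pass 70% of its speed; a pose out of reach is approached as far as the arm can. A call with a gripper value outside its range is refused whole. The fingers move at their own pace and stop on an object; the grip force is fixed at half the most. Time passes only in rows, so rows that repeat a pose let the fingers close. It gives the time, the measured TCP pose, the force and the opening at its end, in the units of the state.
- ctrl.read_state(): the state, without advancing time (a new reading comes with each control period).
- ctrl.get_image(name): name is "scene" or "side" or "wrist"; returns the picture (400x640x3 uint8, red, green, blue); there is no depth.
- ctrl.camera_params(name): a dict with "fx", "fy", "cx", "cy" (pixels), "cam_to_world" (4x4, takes a point from camera to world coordinates). Camera axes: x right, y down, z forward; pixel columns grow to the right and rows downward; lengths in mm; the calibration is good to about 2 mm. The wrist camera is an equidistant fisheye: a pixel r from the principal point sees the ray r / f radians off the axis. A picture is of the moment at which its call begins: read the wrist's pose just before it. camera_params takes no time and is no camera call; for the wrist camera it gives the pose at the moment of the call.
- ctrl.finish_job(): hands the job in, once; it reports no verdict.
The state is a dict: "clock": time; "qpos": joint angles; "qd": joint speeds; "tau": joint torques, N m; "eef_pos": TCP position; "tool_rot": TCP orientation; "force": force on the tool from outside, world axes, zero at the start; "torque": the same for the moment, N m; "width": finger opening in mm.
Only numpy, scipy, OpenCV 4.12 (cv2) and the standard library are available. Lean on these libraries where they do the work, as an engineer would, in place of code of your own. Each camera call takes 0.05 s, during which the arm holds its last target.

TASK

Pick up the vial carrier and lift its hook over the front lip of the rail, lowering it gently until the hook is in the channel behind the lip. Slide it gently along the channel until the hook drops fully into the notch in the channel floor, and leave it hanging there, squarely and at rest. Never force the carrier against the rail, do not tip the carrier over, and leave the beaker, the flask and the small vial where they stand.

Things in the scene. Friction and masses are not known exactly. Their poses are not given: they have to be found in the camera images.
- carrier: Loose vial carrier, 0.15 to 0.3 kg, upright on the bench: white block 40 (x) x 52 (y) x 40 mm high with two fixed capped vials (tops at z = 71 mm); behind it a steel back plate, 44 mm wide, 122 mm high, rear face at x = +22 mm, with a hook at its top. Origin: centre of the underside; z up; +x from block to hook, so towards the rail when hung; y then along the rail.
- hook_tip (a point): Middle of the hook leg's lower end, at x 34, y 0, z 92 mm of the carrier, axes as the carrier's. The leg points down, 6 mm thick (x 31 to 37 mm), 24 mm wide (y); a bridge of the same width (underside z = 116 mm) joins it to the back plate, leaving a gap of 9 mm between plate and leg for the lip.
- post_top (a point): Middle of the top face of the carrier's black square post, the part to grip: 20 x 20 mm, standing on the bridge, z = 122 to 166 mm of the carrier, centred at x 4, y 0 mm. Axes as the carrier's.
- rail: Fixed aluminium hanger rail, rigid, 290 mm long, on two rear uprights. Origin: on the bench under the middle of the lip; +y along the rail, -x its front, where the carrier hangs. Front to back: skirt and lip, one plate (x -2.5 to 2.5, z 75 to 144 mm); channel (x 2.5 to 16.5, floor z = 130 mm); back wall (top z = 140 mm). Black blocks close the channel beyond y = -85 and +85 mm.
- lip_top (a point): Middle of the lip's top edge, axes as the rail's. Floor 14 mm below it, with one notch across the channel, 29 mm long in y, bottom 22 mm below the lip top. The notch's middle lies at y -30 to +30 mm, not measured: a gap seen from above, or felt by sliding the hook under 5 to 8 N until it drops. At y = -69 or +69 mm the hook meets plain floor. Never press the rail with over 25 N.
- beaker: Loose glass beaker, 68 mm wide, 85 mm high, a bystander. Origin: centre of the underside.
- flask: Loose conical flask, 67 mm wide, 112 mm high, a bystander. Origin: centre of the underside.
- vial: Loose small brown vial with a black cap, 22 mm wide, 51 mm high, a bystander. Origin: centre of the underside.
- fraction_collector_1: Bench instrument, fixed, an obstacle between carrier and rail: footprint about 290 (x) x 240 mm (y) round its origin (centre of the underside), front panel low, round tube carousel up to 0.18 m high, and at the back left a post with a swing arm up to 0.25 m. The bench in front of it is free: carry the carrier round its front (world x below 0.40 m until y is above 0.32 m) or well above it.
There are look-alikes about, which are no part of the job. Leave any yellow look-alike of the carrier alone.

How it is judged (in metres and radians):
On the way:
1. the hook has gone over the lip and its end is in the channel, at least 5 mm below the lip's top (x of hook_tip in the frame of lip_top between 0.003 and 0.016 m and y of hook_tip in the frame of lip_top between -0.09 and 0.09 m and z of hook_tip in the frame of lip_top below -0.005 m), for 0.1 s.
At the end, for the whole second after the job is handed in: The carrier hangs on the rail with its hook behind the lip and seated in the notch: the end of the hook at least 18.5 mm below the lip's top (plain floor is 14 mm, notch bottom 22 mm), within 8 degrees of upright, within 7 degrees of square to the rail, and at rest (x of hook_tip in the frame of lip_top between 0.003 and 0.016 m and y of hook_tip in the frame of lip_top between -0.09 and 0.09 m and z of hook_tip in the frame of lip_top between -0.026 and -0.0185 m and angle between carrier's own z axis and vertical below 0.14 rad and angle between the y axis of carrier and the y axis of rail, either way round below 0.12 rad and linear speed of carrier below 0.02 m/s and angular speed of carrier below 0.2 rad/s); the robot touches nothing.
It fails at once if the carrier is pressed against the rail with more than 25 N (contact force between carrier and rail above 25 N).
It fails at once if the carrier is tipped by more than 40 degrees (angle between carrier's own z axis and vertical above 0.7 rad).
It fails at once if the beaker is moved by more than 20 mm or knocked over (distance of beaker from where it was at the start of the episode above 0.02 m or angle between beaker's own z axis and vertical above 0.5 rad).
It fails at once if the flask is moved by more than 20 mm or knocked over (distance of flask from where it was at the start of the episode above 0.02 m or angle between flask's own z axis and vertical above 0.5 rad).
It fails at once if the vial is moved by more than 20 mm or knocked over (distance of vial from where it was at the start of the episode above 0.02 m or angle between vial's own z axis and vertical above 0.5 rad).
It also fails if it takes over 72 s, if anything falls off the work surface, if the arm or the gripper's body presses on something with over 40 N, if the wrist force passes 120 N, or if a joint passes its speed limit or range.

## Working session

There is one attempt and no reset: what is moved stays moved. The work goes in short steps, Python scripts to look and compute and a tool call to move; the robot and the scene stay as the last step left them, time stands still between calls to the robot, and variables do not carry over. Pictures are saved under pics/ and viewed, and the job is handed in when it is done.

Besides the shell and the picture viewer there is one more tool, called after "Call:" by a JSON object that holds its "method" and its "body", one argument or row to a line. send_rows: Moves the arm, as the interface text tells. Its arguments: {"type":"object","properties":{"commands":{"type":"array"}},"required":["commands"]}

```bash
mkdir -p pics; ls; python3 - <<'E'
from cell import ctrl
import cv2, numpy as np
print(ctrl.read_state())
for n in ("scene","side","wrist"):
    p=ctrl.camera_params(n); print(n,{k:(np.round(v,3).tolist() if hasattr(v,'__len__') else v) for k,v in p.items()})
    cv2.imwrite(f"pics/a_{n}.png",ctrl.get_image(n)[:,:,::-1])
E
```

```text
pics
{'clock': 0.0, 'qpos': array([-1.20479778,  0.62935604,  0.03842259,  1.51839746, -0.02703327,
        0.99630392, -0.02001946]), 'qd': array([-5.65859015e-05,  1.90312917e-03, -8.18089510e-04, -1.00270351e-03,
       -1.88950758e-04, -2.87853632e-04, -1.16547610e-03]), 'tau': array([ 1.08147735e-03, -5.63406730e+01,  1.22694690e+00, -1.93439466e+01,
        1.10954186e-02,  1.06222025e-02, -7.85118573e-06]), 'eef_pos': array([271.72509913, 589.79865847, 244.37286227]), 'tool_rot': array([-3.14158037e+00,  1.94786689e-03,  1.13897522e+00]), 'force': array([-0.66834188,  0.05173032,  0.52148041]), 'torque': array([-0.03393016, -0.03454841, -0.02945947]), 'width': 85.13210778723746}
scene {'fx': 491.6427440573634, 'fy': 491.6427440573634, 'cx': 322.0111838318403, 'cy': 189.67916267791517, 'cam_to_world': [[0.516, -0.385, 0.766, -721.095], [-0.857, -0.254, 0.449, -605.388], [0.022, -0.887, -0.461, 833.073], [0.0, 0.0, 0.0, 1.0]]}
side {'fx': 418.60969994997845, 'fy': 418.60969994997845, 'cx': 314.09306565201354, 'cy': 200.19081393397755, 'cam_to_world': [[0.907, -0.199, 0.371, 76.161], [-0.421, -0.382, 0.823, -813.552], [-0.022, -0.902, -0.431, 609.482], [0.0, 0.0, 0.0, 1.0]]}
wrist {'fx': 309.70691628693146, 'fy': 309.70691628693146, 'cx': 319.07441975369, 'cy': 198.10465238428986, 'cam_to_world': [[0.42, 0.86, 0.289, 197.104], [0.908, -0.397, -0.137, 624.687], [-0.003, 0.319, -0.948, 372.164], [0.0, 0.0, 0.0, 1.0]]}
```

View pics/a_scene.png

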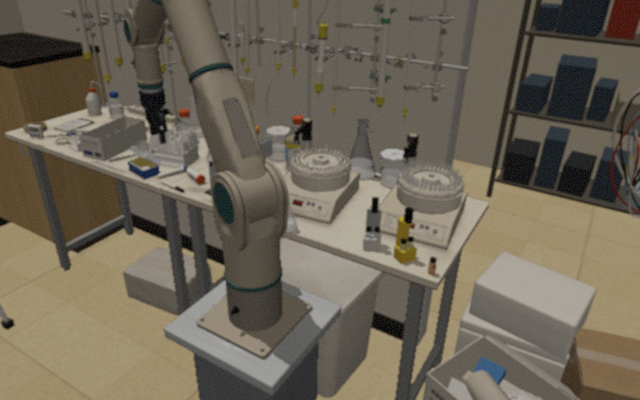

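View pics/a_side.png

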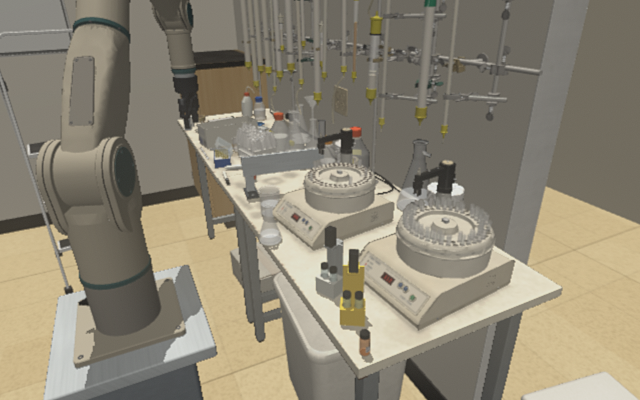

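View pics/a_wrist.png

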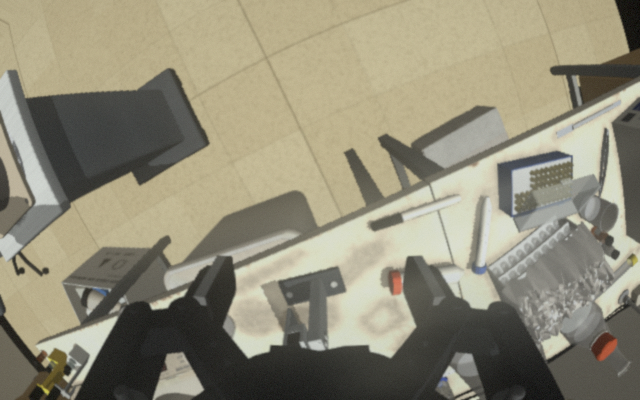

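```bash
python3 - <<'E'
import cv2
s=cv2.imread("pics/a_side.png"); 
cv2.imwrite("pics/b1.png",cv2.resize(s[100:260,180:400],None,fx=3.6,fy=3.6,interpolation=cv2.INTER_CUBIC))
cv2.imwrite("pics/b2.png",cv2.resize(s[210:370,260:460],None,fx=3.7,fy=3.7,interpolation=cv2.INTER_CUBIC))
s=cv2.imread("pics/a_scene.png"); 
cv2.imwrite("pics/b3.png",cv2.resize(s[180:300,330:490],None,fx=4.5,fy=4.5,interpolation=cv2.INTER_CUBIC))
E
```

```text
(no output)
```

View pics/b1.png

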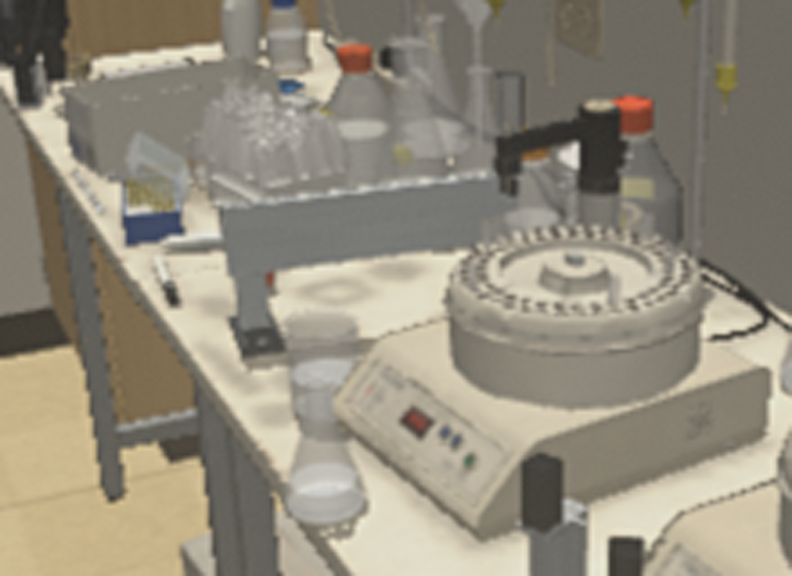

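View pics/b2.png

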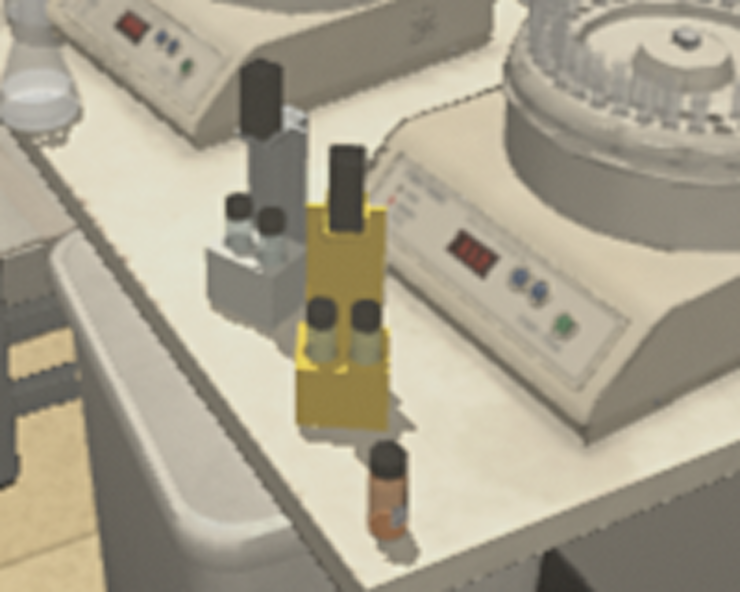

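View pics/b3.png

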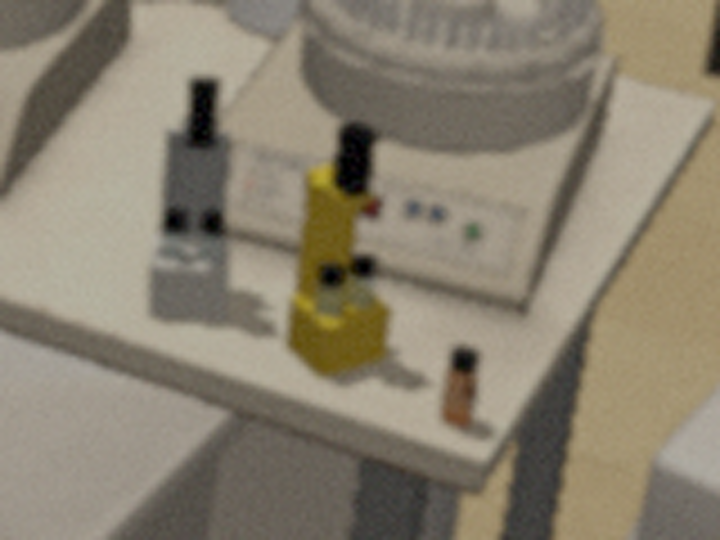

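```bash
cat > h.py <<'E'
from cell import ctrl
import numpy as np, cv2
from scipy.optimize import least_squares
from scipy.spatial.transform import Rotation as Ro
def ray(n,px,p=None):
    p=p or ctrl.camera_params(n); T=np.array(p['cam_to_world'])
    a=(px[0]-p['cx'])/p['fx']; b=(px[1]-p['cy'])/p['fy']
    if n=='wrist':
        r=np.hypot(a,b); d=np.array([a*np.sinc(r/np.pi),b*np.sinc(r/np.pi),np.cos(r)])
    else: d=np.array([a,b,1.])
    d=T[:3,:3]@d; return T[:3,3],d/np.linalg.norm(d)
def atz(n,px,z,p=None):
    o,d=ray(n,px,p); return o+d*(z-o[2])/d[2]
def tri(obs):
    A=np.zeros((3,3));B=np.zeros(3)
    for n,px,*p in obs:
        o,d=ray(n,px,*p);M=np.eye(3)-np.outer(d,d);A+=M;B+=M@o
    return np.linalg.solve(A,B)
def proj(n,X,p=None):
    p=p or ctrl.camera_params(n); T=np.array(p['cam_to_world'])
    c=(np.asarray(X,float)-T[:3,3])@T[:3,:3]
    if n=='wrist':
        r=np.linalg.norm(c[...,:2],axis=-1);th=np.arctan2(r,c[...,2]);k=th/np.maximum(r,1e-9)
        return np.stack([p['cx']+p['fx']*c[...,0]*k,p['cy']+p['fy']*c[...,1]*k],-1)
    return np.stack([p['cx']+p['fx']*c[...,0]/c[...,2],p['cy']+p['fy']*c[...,1]/c[...,2]],-1)
def toolshift(X):
    s=ctrl.read_state(); R=Ro.from_euler('xyz',s['tool_rot']).as_matrix(); return R.T@(np.asarray(X)-s['eef_pos'])
E
python3 - <<'E'
from h import *
np.set_printoptions(precision=1,suppress=True)
b2=lambda x,y:(260+x/3.7-.4,210+y/3.7-.4)
b3=lambda x,y:(330+x/4.5-.4,180+y/4.5-.4)
b1=lambda x,y:(180+x/3.6-.4,100+y/3.6-.4)
print("post",atz('side',b2(261,67),166),atz('scene',b3(204,82),166),tri([('side',b2(261,67)),('scene',b3(204,82))]))
print("yellow",atz('side',b2(347,150),166),atz('scene',b3(357,130),166))
for c in [(208,247),(262,267),(305,240)]: print('blocktop',atz('side',b2(*c),40))
for c in [(210,292),(264,327)]: print('blockbot',atz('side',b2(*c),0))
for c in [(152,318),(228,320)]: print('blockbot sc',atz('scene',b3(*c),0))
for c in [(225,205),(508,178)]: print('rail top',atz('side',b1(*c),144))
for c in [(225,260),(510,228)]: print('rail low',atz('side',b1(*c),75))
print('foot',atz('side',b1(255,340),5))
print('beaker',atz('side',b1(325,400),0),'flask',atz('side',b1(328,505),0), 'vial',atz('side',b2(388,528),0))
E
```

```text
post [ 431.  -107.4  166. ] [ 428.5 -108.1  166. ] [ 431.2 -106.8  165. ]
yellow [ 431.  -208.2  166. ] [ 424.1 -214.1  166. ]
blocktop [400.2 -94.2  40. ]
blocktop [ 420.8 -127.3   40. ]
blocktop [ 457.2 -114.6   40. ]
blockbot [403.8 -87.7   0. ]
blockbot [ 418.7 -133.7    0. ]
blockbot sc [396.  -98.7   0. ]
blockbot sc [ 421.4 -142.2    0. ]
rail top [406.  494.2 144. ]
rail top [670.8 438.6 144. ]
rail low [410.2 532.5  75. ]
rail low [692.3 481.2  75. ]
foot [420.7 489.2   5. ]
beaker [441.4 345.4   0. ] flask [382.3 170.9   0. ] vial [ 402.7 -306.5    0. ]
```

```bash
python3 - <<'E'
from h import *
np.set_printoptions(precision=1,suppress=True)
b2=lambda x,y:(260+x/3.7-.4,210+y/3.7-.4)
b3=lambda x,y:(330+x/4.5-.4,180+y/4.5-.4)
for c in [(238,200),(271,212)]: print('cap side',atz('side',b2(*c),71))
for c in [(177,212),(212,212)]: print('cap scene',atz('scene',b3(*c),71))
# plate top-left, right corners z=122
for c in [(168,136),(226,136)]: print('plate scene',atz('scene',b3(*c),122))
X=[350,400,450]
for x,y,z in [(300,560,330),(500,380,350)]: print(toolshift([x,y,z]))
E
```

```text
cap side [419.5 -97.8  71. ]
cap side [ 431.7 -118.3   71. ]
cap scene [ 419.2 -100.5   71. ]
cap scene [ 431.8 -119.8   71. ]
plate scene [424.2 -87.8 122. ]
plate scene [ 445.  -119.5  122. ]
[-15.5  38.1 -85.4]
[ -95.3  295.1 -105.2]
```

Call:
{"method": "send_rows", "body": {
  "commands": [
    [85,0,0,-50,8],
    [85,-10,30,-90,16],
    [85,-30,70,-105,24],
    [85,-45,110,-105,32],
    [85,-60,150,-105,40]
  ]
}}

```text
clock: 0.65
eef_pos: [384.0, 471.6, 350.5]
tool_rot: [3.141, -0.0, 0.436]
force: [0.5, 0.9, -0.4]
width: 85.2
```

```bash
python3 - <<'E'
from h import *
s=ctrl.read_state();print(s['eef_pos'],s['tool_rot'],toolshift([500,370,350]))
cv2.imwrite("pics/c1.png",ctrl.get_image('wrist')[:,:,::-1])
E
```

```text
[383.95696198 471.64337369 350.52607375] [ 3.14143738e+00 -1.20440187e-04  4.35587524e-01] [ 62.31941792 141.11562784   0.55549053]
```

View pics/c1.png

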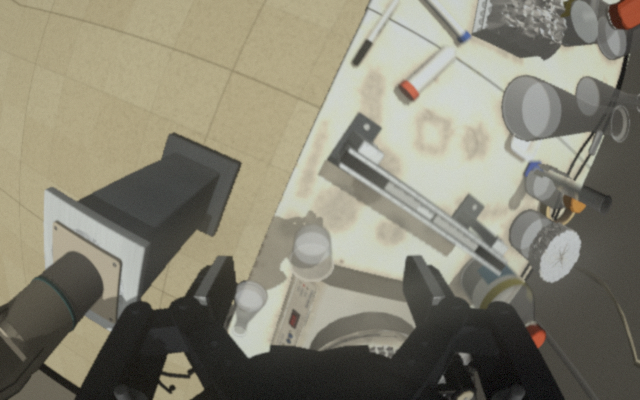

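```bash
python3 - <<'E'
from h import *
s=ctrl.read_state()
im=ctrl.get_image('wrist')[:,:,::-1]; cv2.imwrite("pics/c2full.png",im)
cv2.imwrite("pics/c2.png",cv2.resize(im[100:290,310:540],None,fx=3.4,fy=3.1,interpolation=cv2.INTER_CUBIC))
E
```

```text
(no output)
```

View pics/c2.png

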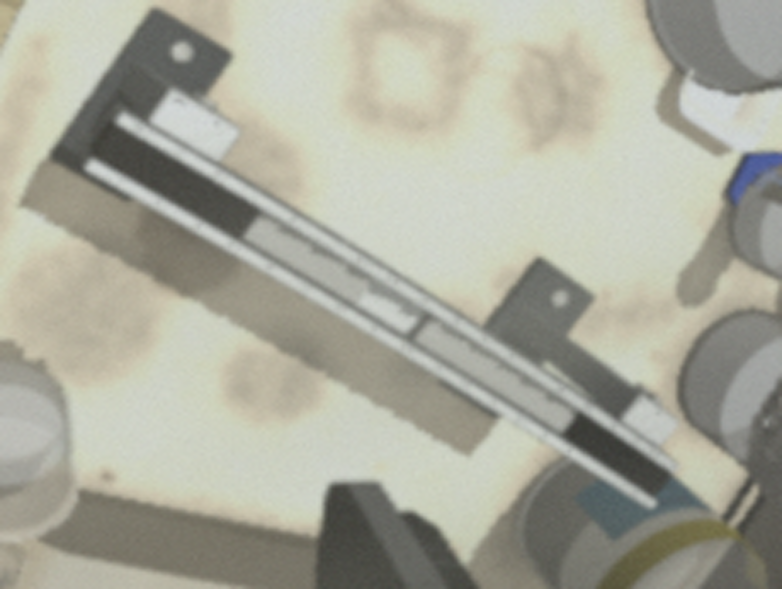

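```bash
cat > rail.py <<'E'
from h import *
np.set_printoptions(precision=1,suppress=True)
c2=lambda x,y:(310+(x+.5)/3.4-.5,100+(y+.5)/3.1-.5)
A=atz('wrist',c2(90,166),144);B=atz('wrist',c2(650,503),144)
C=atz('wrist',c2(120,116),140);D=atz('wrist',c2(672,463),140)
E
python3 - <<'E'
from rail import *
print(A,B,np.linalg.norm(B-A),(A+B)/2, 'back',C,D,np.linalg.norm(C-D))
ey=(A-B)/np.linalg.norm(A-B); ex=np.array([ey[1],-ey[0],0]); print('ey',ey,'ex',ex,np.degrees(np.arctan2(ex[1],ex[0])))
O=(A+B)/2
f=lambda P:(np.dot(P-O,ex),np.dot(P-O,ey))
print('back xy',f(C),f(D))
for n,c,z in [('blockL',(250,226),130),('blockR',(574,424),130),('nL',(362,300),130),('nLlow',(362,300),122),('nRshadowL',(413,335),122),('nR',(424,328),130),('nRb',(424,328),122)]:
    print(n,f(atz('wrist',c2(*c),z)))
# side check
for P in (A,B): print(proj('side',P),proj('scene',P))
E
```

```text
[397.6 492.2 144. ] [678.7 456.6 144. ] 283.28411017387356 [538.2 474.4 144. ] back [399.3 512.  140. ] [679.1 476.9 140. ] 282.02673214845146
ey [-1.   0.1  0. ] ex [0.1 1.  0. ] 82.78385387177984
back xy (np.float64(19.89114843081028), np.float64(142.49958654772058)) (np.float64(20.160262026784846), np.float64(-139.5270172048454))
blockL (np.float64(8.297801270669325), np.float64(80.34513630920254))
blockR (np.float64(9.355311584023744), np.float64(-88.37046303278044))
nL (np.float64(6.041104339795104), np.float64(27.66901759001193))
nLlow (np.float64(5.166981052424659), np.float64(23.91673114585935))
nRshadowL (np.float64(3.860572054633379), np.float64(-3.1374881569282316))
nR (np.float64(9.445000276657549), np.float64(-0.6583758868254892))
nRb (np.float64(8.649255321936346), np.float64(-5.0629307640319094))
[239.8 157.1] [210.3 160.8]
[320.5 147.3] [268.4 137.8]
```

```bash
python3 - <<'E'
from h import *
print(toolshift([520,400,320]))
E
```

```text
[ 91.5005224  114.33562682  31.12828584]
```

Call:
{"method": "send_rows", "body": {
  "commands": [
    [85,20,25,5,8],
    [85,50,55,15,16],
    [85,75,90,25,24],
    [85,91,114,31,32],
    [85,91,114,31,32]
  ]
}}

```text
clock: 1.25
eef_pos: [523.1, 395.3, 318.5]
tool_rot: [3.132, -0.006, -0.14]
force: [0.3, -0.9, 0.2]
width: 85.6
```

```bash
python3 - <<'E'
from h import *
import pickle
s=ctrl.read_state(); p=ctrl.camera_params('wrist'); pickle.dump(p,open('p_d.pkl','wb'))
print(s['eef_pos'],s['tool_rot'],p['cam_to_world'][:3,3])
im=ctrl.get_image('wrist')[:,:,::-1]; cv2.imwrite("pics/d.png",im)
cv2.imwrite("pics/d2.png",cv2.resize(im[100:300,150:480],None,fx=2.4,fy=2.4,interpolation=cv2.INTER_CUBIC))
E
```

```text
[523.06564159 395.34631946 318.50423089] [ 3.13218621 -0.00633184 -0.14040218] [533.90540243 478.28081908 445.39357035]
```

View pics/d.png

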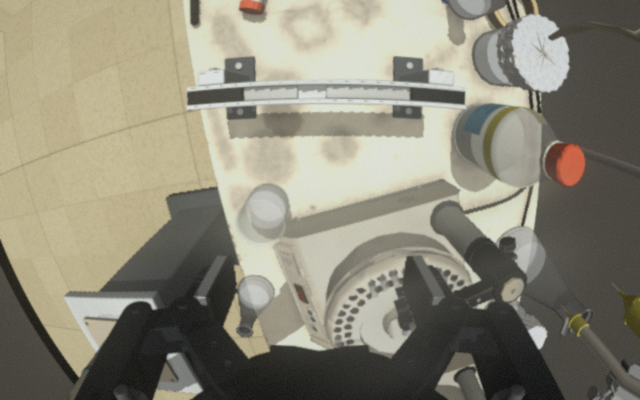

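View pics/d2.png

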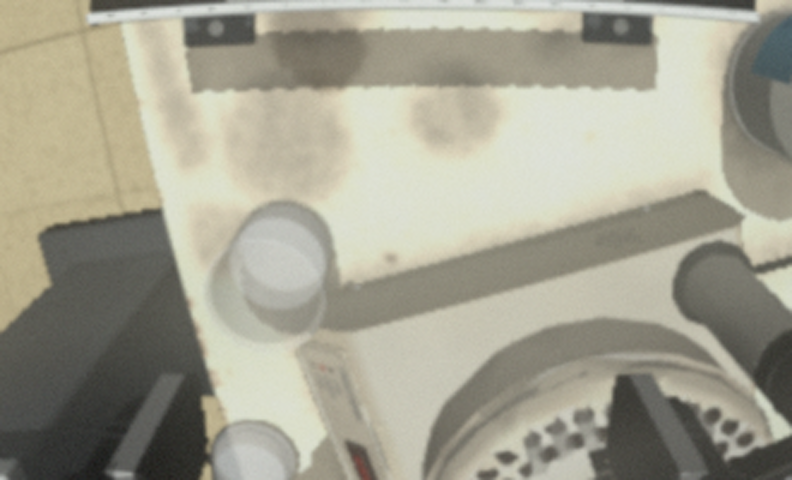

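```bash
python3 - <<'E'
import cv2
im=cv2.imread("pics/d.png")
cv2.imwrite("pics/d3.png",cv2.resize(im[65:125,175:325],None,fx=5,fy=5,interpolation=cv2.INTER_CUBIC))
cv2.imwrite("pics/d4.png",cv2.resize(im[65:125,325:475],None,fx=5,fy=5,interpolation=cv2.INTER_CUBIC))
E
```

```text
(no output)
```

View pics/d3.png

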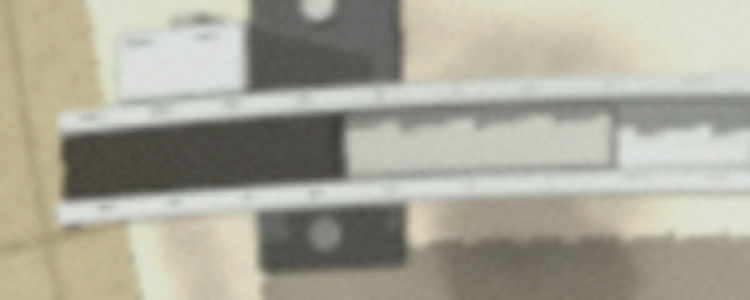

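View pics/d4.png

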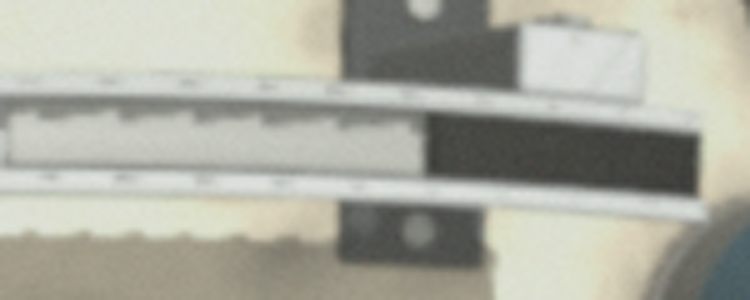

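```bash
python3 - <<'E'
from h import *
import pickle
np.set_printoptions(precision=1,suppress=True)
p=pickle.load(open('p_d.pkl','rb'))
L=lambda x,y:(175+x/5-.4,65+y/5-.4); R=lambda x,y:(325+x/5-.4,65+y/5-.4)
A=atz('wrist',L(58,212),144,p);B=atz('wrist',R(707,210),144,p)
ey=(A-B)/np.linalg.norm(A-B); ex=np.array([ey[1],-ey[0],0]);O=(A+B)/2
print(A,B,np.linalg.norm(A-B),O,np.degrees(np.arctan2(ex[1],ex[0])))
f=lambda P:np.array((np.dot(P-O,ex),np.dot(P-O,ey)))
print('mid lip',f(atz('wrist',R(8,180),144,p)), 'back',f(atz('wrist',R(8,85),140,p)))
for n,c,z in [('blkL',L(345,150),130),('blkL',L(345,150),140),('blkR',R(428,155),130),('blkR',R(428,155),140),('nL',L(613,140),130),('nR',R(8,140),130)]: print(n,f(atz('wrist',c,z,p)))
w=lambda c:O+f(atz('wrist',c,130,p))[1]*ey
n=(w(L(613,140))+w(R(8,140)))/2; print('notch lip pt',n)
for P in (A,B,n): print(proj('side',P))
E
python3 - <<'E'
import cv2
s=cv2.imread("pics/a_side.png"); 
cv2.imwrite("pics/b5.png",cv2.resize(s[135:205,230:340],None,fx=7,fy=7,interpolation=cv2.INTER_CUBIC))
E
```

```text
[400.8 490.4 144. ] [685.7 451.5 144. ] 287.5310618106021 [543.3 470.9 144. ] 82.2183100023469
mid lip [-0.4  1.8] back [18.3  1.6]
blkL [ 8.  85.3]
blkL [ 7.9 82.9]
blkR [  6.9 -85.4]
blkR [  6.8 -82.3]
nL [ 7.8 30.4]
nR [7.4 1.4]
notch lip pt [527.5 473.1 144. ]
[240.9 157.1]
[323.  147.4]
[278.5 152.7]
```

View pics/b5.png

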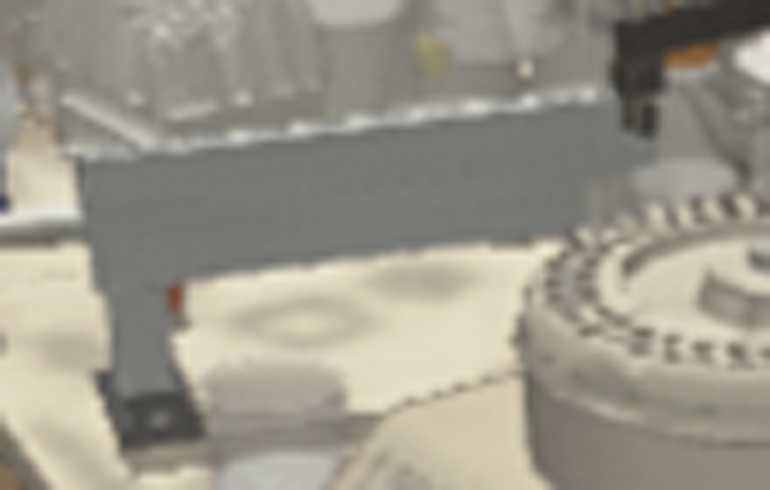

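```bash
python3 - <<'E'
from h import *
print(toolshift([490,180,318]),toolshift([431,-107,290]))
E
```

```text
[ -1.24653516 220.18051293   2.48497539] [-21.37995809 512.29095169  32.4872561 ]
```

Call:
{"method": "send_rows", "body": {
  "commands": [
    [85,0,40,0,8],
    [85,0,85,0,16],
    [85,0,130,0,24],
    [85,0,178,0,32],
    [85,-3,225,0,40]
  ]
}}

```text
clock: 1.8
eef_pos: [486.5, 175.5, 320.7]
tool_rot: [3.14, -0.007, -0.834]
force: [-0.3, -0.6, 0.4]
width: 84.8
```

```bash
python3 - <<'E'
from h import *
s=ctrl.read_state();print(s['eef_pos'],s['tool_rot'])
print(toolshift([431,-107,270]))
E
```

```text
[486.46315704 175.45174574 320.67124038] [ 3.13978129 -0.00683083 -0.83378738]
[171.5248609  230.80425475  52.26225354]
```

Call:
{"method": "send_rows", "body": {
  "commands": [
    [85,28,38,0,5],
    [85,56,75,0,10],
    [85,84,113,0,11],
    [85,112,150,10,11],
    [85,140,188,20,11]
  ]
}}

```text
clock: 2.3
eef_pos: [441.2, -54.2, 302.2]
tool_rot: [-3.14, -0.007, -1.02]
force: [0.6, 0.5, -0.5]
width: 84.7
```

```bash
python3 - <<'E'
from h import *
s=ctrl.read_state();print(s['eef_pos'],s['tool_rot'])
print(toolshift([431,-107,270]))
E
```

```text
[441.23727401 -54.24118911 302.20911672] [-3.13971351 -0.00655939 -1.02015856]
[39.39200358 36.39009763 32.39987583]
```

Call:
{"method": "send_rows", "body": {
  "commands": [
    [85,20,18,10,0],
    [85,39,36,20,0],
    [85,39,36,30,0],
    [85,39,36,32,0]
  ]
}}

```text
clock: 2.7
eef_pos: [430.8, -105.0, 269.6]
tool_rot: [-3.14, -0.004, -1.018]
force: [0.1, 1.1, 0.3]
width: 85.0
```

```bash
python3 - <<'E'
from h import *
import pickle
s=ctrl.read_state(); p=ctrl.camera_params('wrist'); pickle.dump(p,open('p_e.pkl','wb'))
print(s['eef_pos'],s['tool_rot'],p['cam_to_world'][:3,3])
im=ctrl.get_image('wrist')[:,:,::-1]; cv2.imwrite("pics/e.png",im)
for X in ([431,-107,166],):print(proj('wrist',X))
cv2.imwrite("pics/e2.png",cv2.resize(im[150:400,180:460],None,fx=2.4,fy=2.4,interpolation=cv2.INTER_CUBIC))
E
```

```text
[ 430.75218821 -104.96273981  269.61820284] [-3.14017156 -0.00439233 -1.01827267] [500.25413129 -61.22299422 397.41073086]
[321.32546126 204.53328035]
```

View pics/e.png

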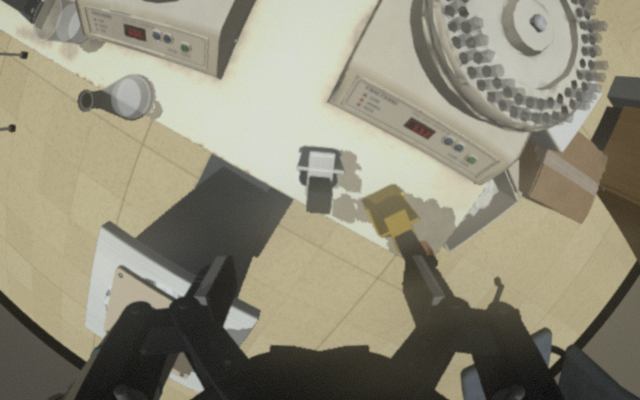

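View pics/e2.png

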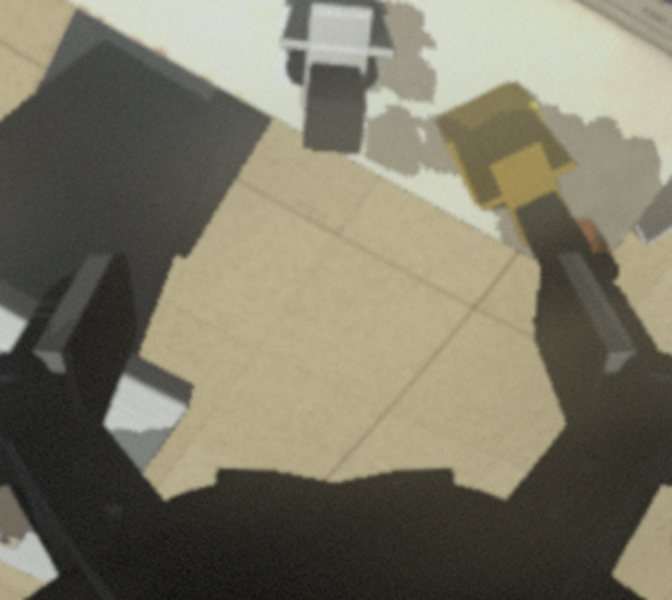

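```bash
python3 - <<'E'
from h import *
import pickle
np.set_printoptions(precision=1,suppress=True)
p=pickle.load(open('p_e.pkl','rb'))
c=lambda x,y:(180+(x+.5)/2.4-.5,150+(y+.5)/2.4-.5)
def yaw(a,b,z):
    P=atz('wrist',c(*a),z,p);Q=atz('wrist',c(*b),z,p);d=P-Q;print(P,Q,np.linalg.norm(d),np.degrees(np.arctan2(-d[0],d[1])),(P+Q)/2)
yaw((282,43),(393,52),122) # plate
yaw((312,5),(374,10),122)  # bridge rear edge
yaw((303,148),(360,153),166) # post top front edge
im=cv2.imread('pics/e.png');cv2.imwrite("pics/e3.png",cv2.resize(im[140:220,280:400],None,fx=6,fy=6,interpolation=cv2.INTER_CUBIC))
E
```

```text
[436.4 -78.6 122. ] [ 455.5 -116.5  122. ] 42.443849001104205 26.742142117718906 [446.  -97.6 122. ]
[454.9 -80.8 122. ] [ 465.5 -101.6  122. ] 23.36513918495655 26.877008392632586 [460.2 -91.2 122. ]
[419.3 -99.9 166. ] [ 427.7 -117.1  166. ] 19.13236748739395 26.08149658282591 [ 423.5 -108.5  166. ]
```

View pics/e3.png

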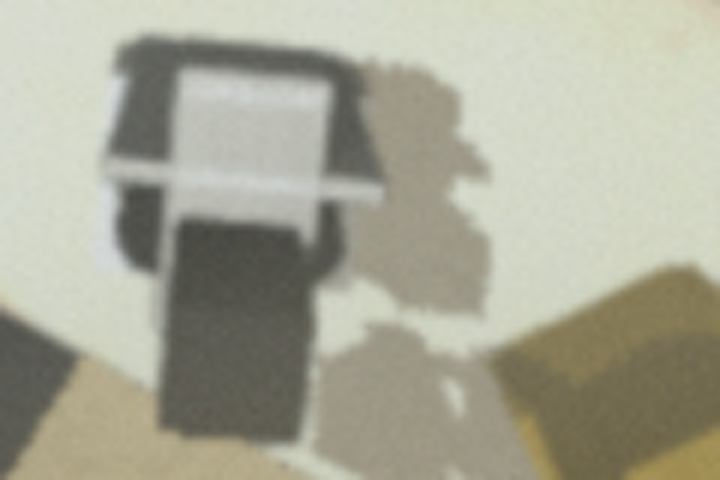

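Call:
{"method": "send_rows", "body": {
  "commands": [
    [85,0,-1,40,5],
    [85,0,-1,80,5],
    [85,0,-1,110,5],
    [85,0,-1,125,5],
    [85,0,-1,125,5]
  ]
}}

```text
clock: 3.25
eef_pos: [431.9, -102.2, 143.2]
tool_rot: [3.141, -0.001, -1.101]
force: [0.3, 0.2, 1.0]
width: 84.8
```

```bash
python3 - <<'E'
from h import *
s=ctrl.read_state();print(s['eef_pos'],s['tool_rot'],toolshift([431.5,-105,144]))
im=ctrl.get_image('wrist')[:,:,::-1]; cv2.imwrite("pics/f.png",im)
E
```

```text
[ 431.89015913 -102.22784967  143.24532587] [ 3.14108584e+00 -1.36226056e-03 -1.10098239e+00] [ 2.29618781  1.60327605 -0.75073435]
```

View pics/f.png

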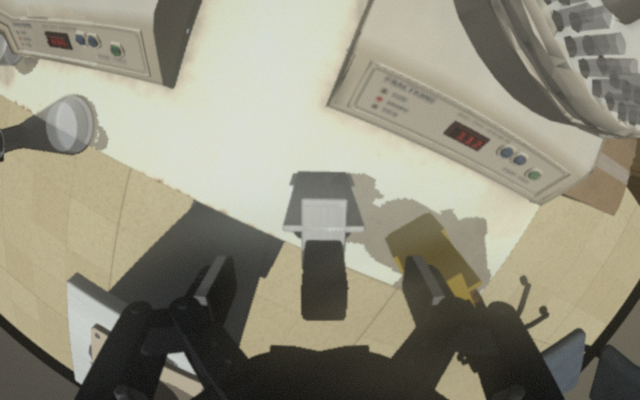

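Call:
{"method": "send_rows", "body": {
  "commands": [
    [85,2,2,0,0],
    [50,2,2,0,0],
    [30,2,2,0,0],
    [10,2,2,0,0],
    [5,2,2,0,0]
  ]
}}

```text
clock: 3.8
eef_pos: [431.9, -105.5, 144.7]
tool_rot: [-3.14, -0.003, -1.102]
force: [-0.1, -0.6, -0.5]
width: 27.7
```

Call:
{"method": "send_rows", "body": {
  "commands": [
    [5,0,0,0,0],
    [5,0,0,0,0],
    [5,0,0,0,0]
  ]
}}

```text
clock: 4.1
eef_pos: [431.9, -105.4, 144.8]
tool_rot: [-3.14, -0.003, -1.101]
force: [-0.4, 1.0, 2.3]
width: 19.2
```

Call:
{"method": "send_rows", "body": {
  "commands": [
    [5,0,0,-10,0],
    [5,0,0,-25,0],
    [5,0,0,-50,0],
    [5,0,0,-80,0],
    [5,0,0,-110,0]
  ]
}}

```text
clock: 4.6
eef_pos: [430.9, -105.4, 256.2]
tool_rot: [-3.141, -0.003, -1.102]
force: [0.4, 0.6, -0.6]
width: 19.6
```

```bash
python3 - <<'E'
from h import *
s=ctrl.read_state();print(s)
im=ctrl.get_image('wrist')[:,:,::-1]; cv2.imwrite("pics/g.png",im)
im=ctrl.get_image('side')[:,:,::-1]; cv2.imwrite("pics/g2.png",im[150:380,200:480])
E
```

```text
{'clock': 4.6, 'qpos': array([-0.35389874,  0.39564048,  0.72680377,  2.06526116, -0.36140509,
        0.80445221, -0.51329824]), 'qd': array([-0.41101282, -0.45331648,  0.42880986, -0.3840817 ,  0.52031061,
        0.75086896, -0.47980551]), 'tau': array([  2.89274767, -31.86110616,   5.3303048 , -14.51956898,
        -0.37914061,  -0.68590974,   0.50531806]), 'eef_pos': array([ 430.94915711, -105.43095612,  256.15124693]), 'tool_rot': array([-3.14076302e+00, -2.86155627e-03, -1.10219655e+00]), 'force': array([ 0.36760773,  0.63861505, -0.64074627]), 'torque': array([ 0.00643921, -0.08480889, -0.06430219]), 'width': 19.584087647683436}
```

View pics/g.png

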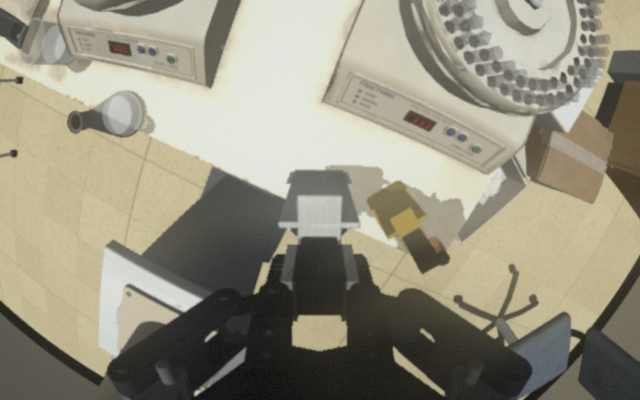

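View pics/g2.png

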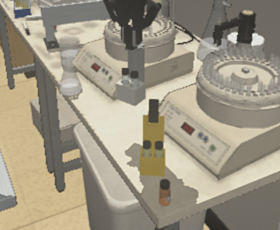

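Call:
{"method": "send_rows", "body": {
  "commands": [
    [5,0,0,-35,0],
    [5,0,0,-75,0],
    [5,0,0,-115,0],
    [5,0,0,-155,0],
    [5,0,0,-200,0]
  ]
}}

```text
clock: 5.2
eef_pos: [430.4, -105.4, 458.7]
tool_rot: [-3.136, -0.006, -1.102]
force: [1.6, 1.4, -1.6]
width: 19.7
```

```bash
python3 - <<'E'
from h import *
s=ctrl.read_state();print(s['eef_pos'],s['tool_rot'],s['qpos'])
print(toolshift([480,90,460]))
E
```

```text
[ 430.4034162  -105.39492578  458.73613766] [-3.13585678 -0.00564609 -1.10198975] [-0.53055499  0.16420333  0.85074891  1.71557594 -0.1275342   1.31110664
 -0.75658044]
[-151.89502202 -132.53921923   -1.36130282]
```

Gentle transport, about 0.35 m/s, at carrier-bottom height ≈ 0.31 m.

Call:
{"method": "send_rows", "body": {
  "commands": [
    [5,-15,-13,0,-3],
    [5,-40,-35,0,-8],
    [5,-68,-60,0,-14],
    [5,-96,-84,0,-20],
    [5,-124,-108,0,-26]
  ]
}}

```text
clock: 5.7
eef_pos: [470.0, 56.1, 457.1]
tool_rot: [-3.141, -0.005, -0.643]
force: [1.0, 0.1, -1.4]
width: 19.3
```

```bash
python3 - <<'E'
from h import *
s=ctrl.read_state();print(s['eef_pos'],s['tool_rot'],s['qpos'])
print(toolshift([510,240,460]))
E
```

```text
[470.02839163  56.13102835 457.07197591] [-3.14053909 -0.00539902 -0.64274911] [-0.71253689  0.21245366  0.67721625  1.64933894 -0.13401344  1.32297699
 -0.6567237 ]
[ -78.19847573 -171.14044314   -3.16996061]
```

Call:
{"method": "send_rows", "body": {
  "commands": [
    [5,-16,-34,0,-6],
    [5,-32,-68,0,-12],
    [5,-48,-102,-2,-18],
    [5,-63,-136,-3,-24],
    [5,-78,-170,-3,-28]
  ]
}}

```text
clock: 6.2
eef_pos: [508.8, 241.0, 458.0]
tool_rot: [3.139, -0.002, -0.149]
force: [0.1, -0.1, -1.0]
width: 19.4
```

```bash
python3 - <<'E'
from h import *
s=ctrl.read_state();print(s['eef_pos'],s['tool_rot'],s['qpos'])
print(toolshift([550,417,460]))
E
```

```text
[508.75114456 241.00142704 457.95424745] [ 3.13888759e+00 -2.40079611e-03 -1.49041985e-01] [-0.82459644  0.36819631  0.50473278  1.42360867 -0.17415936  1.39414949
 -0.46695595]
[  14.66226103 -180.16639344   -2.49792736]
```

Call:
{"method": "send_rows", "body": {
  "commands": [
    [5,4,-40,0,-1],
    [5,8,-80,0,-1],
    [5,12,-120,0,-1],
    [5,14,-155,0,-1],
    [5,15,-180,0,-1]
  ]
}}

```text
clock: 6.7
eef_pos: [549.2, 420.1, 454.0]
tool_rot: [3.137, 0.002, -0.128]
force: [-0.1, 0.2, -2.0]
width: 19.0
```

Call:
{"method": "send_rows", "body": {
  "commands": [
    [5,0,0,30,0],
    [5,0,0,60,0],
    [5,0,0,90,0],
    [5,0,0,120,0],
    [5,0,0,150,0]
  ]
}}

```text
clock: 7.2
eef_pos: [547.4, 419.5, 300.4]
tool_rot: [3.135, 0.005, -0.128]
force: [0.1, 0.9, -2.6]
width: 19.7
```

```bash
python3 - <<'E'
from h import *
import pickle
s=ctrl.read_state(); p=ctrl.camera_params('wrist'); pickle.dump(p,open('p_i.pkl','wb'))
print(s['eef_pos'],s['tool_rot'],s['qpos'],s['force'])
im=ctrl.get_image('wrist')[:,:,::-1]; cv2.imwrite("pics/i.png",im)
E
```

```text
[547.40841094 419.47299414 300.39317824] [ 3.13519678  0.00499978 -0.12753992] [-0.91949324  0.68256121  0.43190215  1.3187423  -0.28444566  1.20893347
 -0.5982282 ] [ 0.08308147  0.85199785 -2.58471027]
```

View pics/i.png

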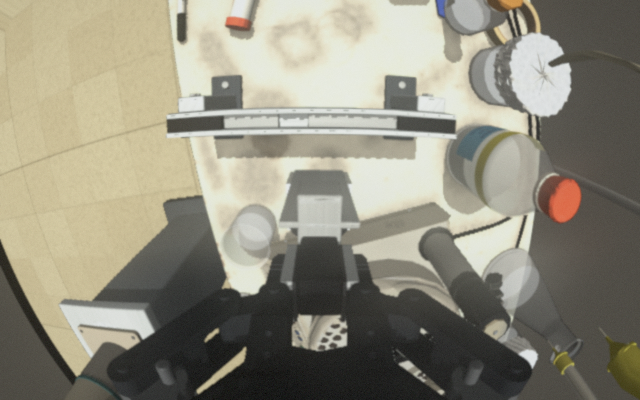

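Call:
{"method": "send_rows", "body": {
  "commands": [
    [5,0,0,20,0],
    [5,0,0,40,0],
    [5,0,0,60,0],
    [5,0,0,75,0],
    [5,0,0,80,0]
  ]
}}

```text
clock: 7.75
eef_pos: [542.4, 416.7, 212.1]
tool_rot: [3.126, 0.015, -0.128]
force: [-1.0, 0.0, -1.6]
width: 19.4
```

```bash
python3 - <<'E'
from h import *
import pickle
s=ctrl.read_state(); p=ctrl.camera_params('wrist'); pickle.dump(p,open('p_j.pkl','wb'))
print(s['eef_pos'],s['tool_rot'],s['force'])
im=ctrl.get_image('wrist')[:,:,::-1]; cv2.imwrite("pics/j.png",im)
cv2.imwrite("pics/j1.png",cv2.resize(im[100:270,140:300],None,fx=4.5,fy=3.5,interpolation=cv2.INTER_CUBIC))
cv2.imwrite("pics/j2.png",cv2.resize(im[100:270,300:460],None,fx=4.5,fy=3.5,interpolation=cv2.INTER_CUBIC))
E
```

```text
[542.41941017 416.74515768 212.14950975] [ 3.12584738  0.01532826 -0.12770777] [-0.9542124   0.03354224 -1.57123833]
```

View pics/j1.png

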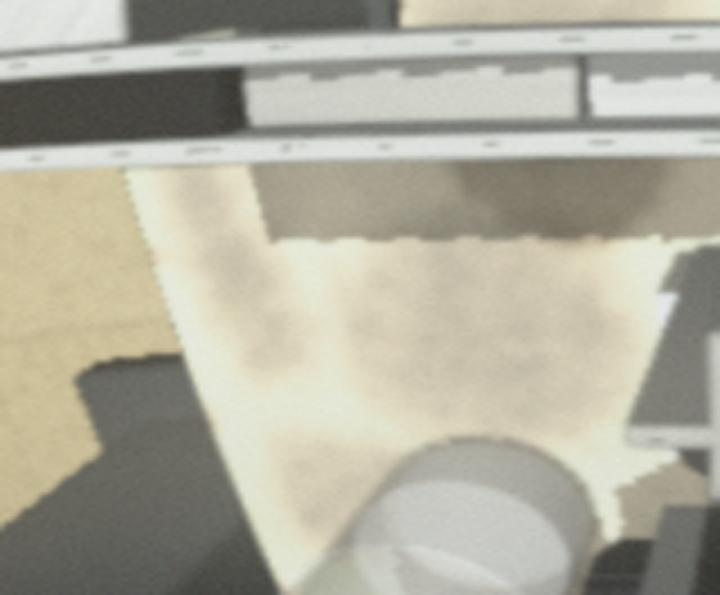

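View pics/j2.png

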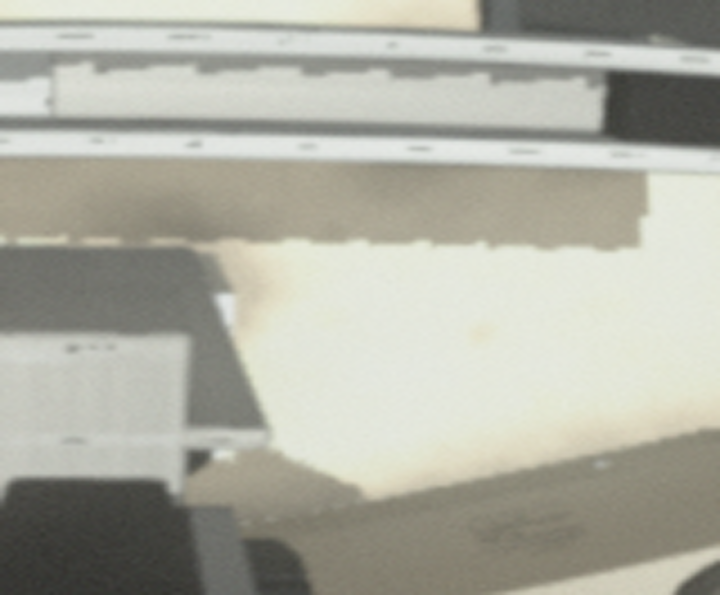

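```bash
cat > m.py <<'E'
from h import *
np.set_printoptions(precision=1,suppress=True)
def railframe(lips,nL,nR,p,z=144):
    P=np.array([atz('wrist',c,z,p) for c in lips])
    k,b=np.polyfit(P[:,0],P[:,1],1)
    ey=-np.array([1,k,0])/np.hypot(1,k); ex=np.array([ey[1],-ey[0],0])
    m=(atz('wrist',nL,130,p)+atz('wrist',nR,130,p))/2
    N=np.array([0,b,144.]); N=N+ey*np.dot(m-N,ey); N[2]=144
    print('rail yaw',np.degrees(np.arctan2(ex[1],ex[0])),'N',N,'notch len',np.linalg.norm((atz('wrist',nL,130,p)-atz('wrist',nR,130,p))[:2]), 'resid',P[:,1]-k*P[:,0]-b)
    return N,ex,ey
E
python3 - <<'E'
from m import *
import pickle
p=pickle.load(open('p_j.pkl','rb'))
L=lambda x,y:(140+(x+.5)/4.5-.5,100+(y+.5)/3.5-.5); R=lambda x,y:(300+(x+.5)/4.5-.5,100+(y+.5)/3.5-.5)
N,ex,ey=railframe([L(20,160),L(250,152),L(450,146),R(5,142),R(300,148),R(600,154)],L(586,90),R(52,90),p)
s=ctrl.read_state(); cz=s['eef_pos'][2]-144.8
print('back wall x',[np.dot(atz('wrist',c,140,p)-N,ex) for c in (L(300,46),R(300,38))],'(exp ~18.5)')
a=atz('wrist',L(627,437),cz+122,p);b=atz('wrist',R(268,437),cz+122,p)
d=a-b;print('plate',a,b,np.linalg.norm(d),np.degrees(np.arctan2(-d[0],d[1])))
m=(a+b)/2; print('plate mid rail x,y',np.dot(m-N,ex),np.dot(m-N,ey))
t=s['eef_pos']; print('tcp rail x,y',np.dot(t-N,ex),np.dot(t-N,ey),t,s['tool_rot'])
c=atz('wrist',R(188,336),cz+122,p);print('bridge right rear corner',np.dot(c-N,ex),np.dot(c-N,ey))
E
```

```text
rail yaw 82.32998345462809 N [528.5 472.9 144. ] notch len 28.089973920319782 resid [ 0.2 -0.2 -0.   0.2 -0.4  0.2]
back wall x [np.float64(19.539749836874158), np.float64(19.495552757542367)] (exp ~18.5)
plate [522.7 435.9 189.7] [565.  430.7 189.7] 42.56109059960645 83.01095138750267
plate mid rail x,y -37.17412372985558 -20.462450800046465
tcp rail x,y -53.61116653840491 -21.550099635450565 [542.7 416.8 212.5] [ 3.1  0.  -0.1]
bridge right rear corner -20.86309142333126 -31.80505178077294
```

Call:
{"method": "send_rows", "body": {
  "commands": [
    [5,4,-8,0,0],
    [5,9,-16,0,0],
    [5,9,-24,0,0],
    [5,9,-31,0,0],
    [5,9,-31.5,0,0]
  ]
}}

```text
clock: 8.3
eef_pos: [555.4, 448.8, 212.1]
tool_rot: [3.128, 0.015, -0.126]
force: [-0.1, 0.3, -1.4]
width: 19.4
```

Call:
{"method": "send_rows", "body": {
  "commands": [
    [5,0,0,0,0],
    [5,0,0,0,0]
  ]
}}

```text
clock: 8.5
eef_pos: [555.2, 448.8, 212.3]
tool_rot: [3.128, 0.015, -0.126]
force: [1.0, 0.4, -2.4]
width: 19.3
```

```bash
python3 - <<'E'
from h import *
import pickle
s=ctrl.read_state(); p=ctrl.camera_params('wrist'); pickle.dump((p,s),open('p_k.pkl','wb'))
print(s['eef_pos'],s['tool_rot'],s['force'])
im=ctrl.get_image('wrist')[:,:,::-1]; cv2.imwrite("pics/k.png",im)
cv2.imwrite("pics/k1.png",cv2.resize(im[160:310,160:320],None,fx=4.5,fy=3.5,interpolation=cv2.INTER_CUBIC))
cv2.imwrite("pics/k2.png",cv2.resize(im[160:310,300:460],None,fx=4.5,fy=3.5,interpolation=cv2.INTER_CUBIC))
E
```

```text
[555.18738612 448.8233087  212.2904226 ] [ 3.12773372  0.0145984  -0.12578015] [ 1.02446203  0.40521493 -2.44004951]
```

View pics/k1.png

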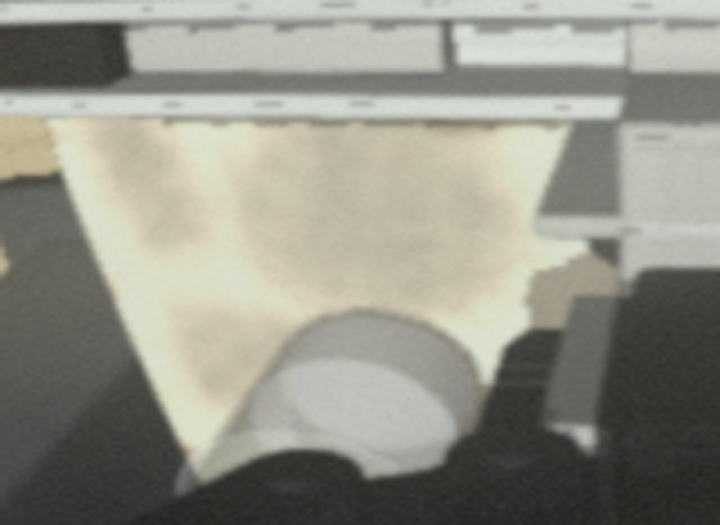

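View pics/k2.png

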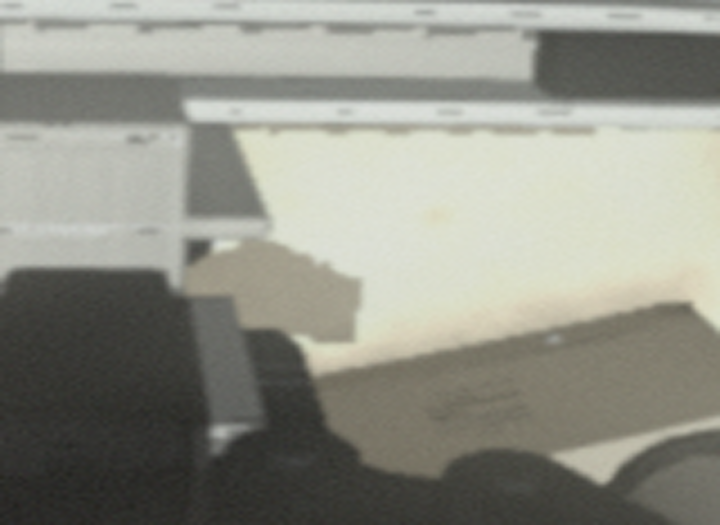

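```bash
python3 - <<'E'
from m import *
import pickle
p,s=pickle.load(open('p_k.pkl','rb'))
L=lambda x,y:(160+(x+.5)/4.5-.5,160+(y+.5)/3.5-.5); R=lambda x,y:(300+(x+.5)/4.5-.5,160+(y+.5)/3.5-.5)
N,ex,ey=railframe([L(20,105),L(250,106),L(450,106),L(600,107),R(250,110),R(450,112),R(650,115)],L(450,50),L(628,50),p)
cz=s['eef_pos'][2]-144.8
f=lambda c,z:(lambda P:(np.dot(P-N,ex),np.dot(P-N,ey)))(atz('wrist',c,z,p))
t=s['eef_pos'];print('tcp',np.dot(t-N,ex),np.dot(t-N,ey))
print('plate L,R',f(L(537,226),cz+122),f(R(268,226),cz+122),'exp x -6')
print('bridge rear',f(L(622,125),cz+122),f(R(186,125),cz+122),'exp x 10.5')
print('leg bottom rear',f(L(628,72),cz+92),f(R(186,76),cz+92),'exp 10.5')
print('back wall',f(L(300,11),140),f(R(500,13),140))
E
```

```text
rail yaw 82.33713994116748 N [528.4 473.1 144. ] notch len 28.192310751970897 resid [-0.  -0.1  0.1  0.1 -0.   0.  -0.1]
tcp -20.446675248691385 -29.755087743052016
plate L,R (np.float64(-4.137309241274083), np.float64(-7.620241097263224)) (np.float64(-3.5692368395760052), np.float64(-50.26934996179088)) exp x -6
bridge rear (np.float64(12.234283727423605), np.float64(-18.037956968207165)) (np.float64(12.490890060562478), np.float64(-40.05661899658401)) exp x 10.5
leg bottom rear (np.float64(11.564120098050024), np.float64(-16.41593893520585)) (np.float64(11.121629434029854), np.float64(-41.64822549281428)) exp 10.5
back wall (np.float64(18.081875821094766), np.float64(35.040899028393014)) (np.float64(18.896543731340866), np.float64(-89.84455548151257))
```

Call:
{"method": "send_rows", "body": {
  "commands": [
    [5,0,1,2,0],
    [5,0,1,5,0],
    [5,0,1,8,0],
    [5,0,1,11,0],
    [5,0,1,12,0]
  ]
}}

```text
clock: 9.05
eef_pos: [554.7, 447.3, 199.6]
tool_rot: [3.127, 0.015, -0.126]
force: [-0.6, -0.5, -2.5]
width: 19.3
```

Call:
{"method": "send_rows", "body": {
  "commands": [
    [5,0,0,2,0],
    [5,0,0,4,0],
    [5,0,0,4,0]
  ]
}}

```text
clock: 9.35
eef_pos: [554.4, 447.1, 195.2]
tool_rot: [3.126, 0.016, -0.126]
force: [-0.6, -0.1, -1.2]
width: 19.3
```

Call:
{"method": "send_rows", "body": {
  "commands": [
    [5,0,0,1.5,0],
    [5,0,0,3,0],
    [5,0,0,3,0]
  ]
}}

```text
clock: 9.65
eef_pos: [554.2, 447.0, 191.9]
tool_rot: [3.126, 0.016, -0.126]
force: [-0.4, 0.5, -1.0]
width: 19.4
```

```bash
python3 - <<'E'
from h import *
import pickle
s=ctrl.read_state(); p=ctrl.camera_params('wrist'); pickle.dump((p,s),open('p_l.pkl','wb'))
print(s['eef_pos'],s['tool_rot'],s['force'])
im=ctrl.get_image('wrist')[:,:,::-1]; cv2.imwrite("pics/l.png",im)
cv2.imwrite("pics/l1.png",cv2.resize(im[160:280,230:430],None,fx=4,fy=4,interpolation=cv2.INTER_CUBIC))
im=ctrl.get_image('side')[:,:,::-1]; 
cv2.imwrite("pics/l2.png",cv2.resize(im[80:210,220:400],None,fx=4.4,fy=4.4,interpolation=cv2.INTER_CUBIC))
E
```

```text
[554.18402243 447.02821326 191.94044461] [ 3.12613113  0.01612242 -0.12610397] [-0.38545996  0.53781737 -1.0259526 ]
```

View pics/l1.png

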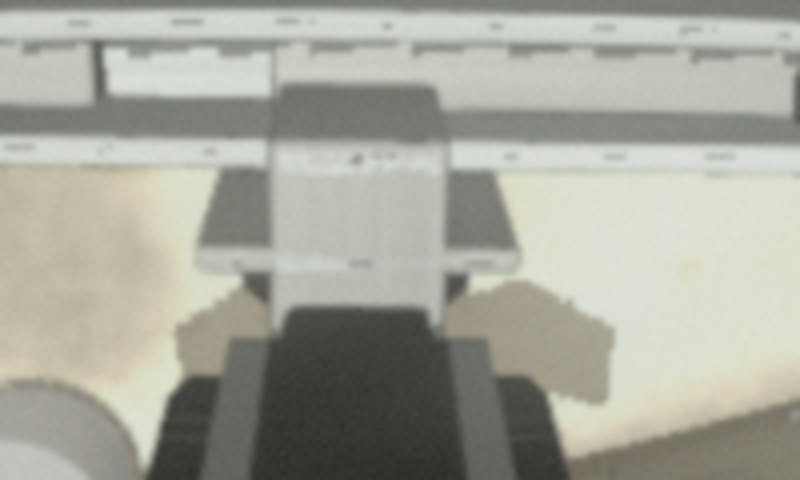

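View pics/l2.png

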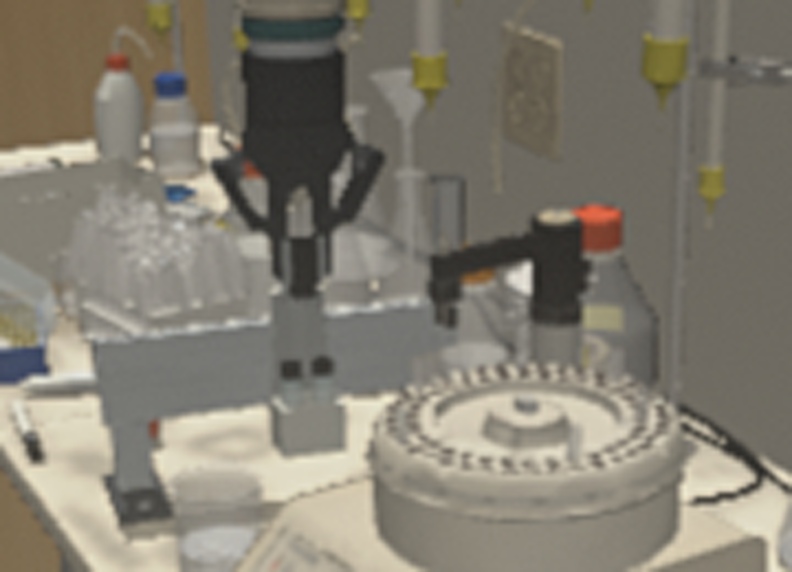

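Call:
{"method": "send_rows", "body": {
  "commands": [
    [5,0,0,1.5,0],
    [5,0,0,3,0],
    [5,0,0,4.5,0],
    [5,0,0,6,0],
    [5,0,0,6,0]
  ]
}}

```text
clock: 10.25
eef_pos: [554.1, 446.9, 185.8]
tool_rot: [3.126, 0.016, -0.126]
force: [-0.0, 0.4, -1.6]
width: 19.3
```

Call:
{"method": "send_rows", "body": {
  "commands": [
    [5,0,0,1,0],
    [5,0,0,2,0],
    [5,0,0,2,0]
  ]
}}

```text
clock: 10.55
eef_pos: [554.0, 446.9, 183.7]
tool_rot: [3.126, 0.016, -0.126]
force: [-0.0, 0.7, -1.3]
width: 19.5
```

Call:
{"method": "send_rows", "body": {
  "commands": [
    [5,0,0,0.5,0],
    [5,0,0,1,0],
    [5,0,0,1,0]
  ]
}}

```text
clock: 10.85
eef_pos: [554.1, 446.9, 183.5]
tool_rot: [3.126, 0.016, -0.126]
force: [-1.8, -0.4, 4.3]
width: 19.1
```

Call:
{"method": "send_rows", "body": {
  "commands": [
    [5,0,0,0.5,0],
    [5,0,0,1,0],
    [5,0,0,1,0]
  ]
}}

```text
clock: 11.15
eef_pos: [554.1, 446.8, 183.4]
tool_rot: [3.127, 0.016, -0.126]
force: [-3.3, -0.8, 6.2]
width: 19.1
```

Call:
{"method": "send_rows", "body": {
  "commands": [
    [5,-2,0,0.5,0],
    [5,-4,0,0.5,0],
    [5,-6,0,0.5,0],
    [5,-8,0,0.5,0],
    [5,-10,0,0.5,0]
  ]
}}

```text
clock: 11.65
eef_pos: [544.7, 448.3, 183.4]
tool_rot: [3.128, 0.015, -0.126]
force: [2.2, 0.0, 3.7]
width: 19.3
```

Call:
{"method": "send_rows", "body": {
  "commands": [
    [5,-2,0,0.5,0],
    [5,-4,0,0.5,0],
    [5,-6,0,0.5,0],
    [5,-8,0,0.5,0],
    [5,-10,0,0.5,0]
  ]
}}

```text
clock: 12.15
eef_pos: [534.9, 449.7, 183.3]
tool_rot: [3.128, 0.014, -0.126]
force: [3.4, 0.1, 6.2]
width: 19.3
```

Call:
{"method": "send_rows", "body": {
  "commands": [
    [5,-2,0,0.5,0],
    [5,-4,0,0.5,0],
    [5,-5.5,0,0.5,0],
    [5,-7,0,0.5,0]
  ]
}}

```text
clock: 12.55
eef_pos: [525.9, 450.3, 181.8]
tool_rot: [3.126, 0.018, -0.126]
force: [-0.8, -0.2, -1.8]
width: 19.1
```

Call:
{"method": "send_rows", "body": {
  "commands": [
    [5,-1,0,1,0],
    [5,-2,0,1,0],
    [5,-2,0,1,0]
  ]
}}

```text
clock: 12.85
eef_pos: [523.4, 450.0, 179.7]
tool_rot: [3.124, 0.019, -0.126]
force: [2.9, -0.1, -2.0]
width: 19.2
```

Call:
{"method": "send_rows", "body": {
  "commands": [
    [5,1.2,0,0.5,0],
    [5,1.5,0,1.5,0],
    [5,1.5,0,2.5,0],
    [5,1.5,0,2.5,0]
  ]
}}

```text
clock: 13.25
eef_pos: [524.1, 449.9, 176.8]
tool_rot: [3.124, 0.02, -0.126]
force: [-0.8, 0.2, -1.4]
width: 19.5
```

Call:
{"method": "send_rows", "body": {
  "commands": [
    [5,0,0,0.8,0],
    [5,0,0,1.5,0],
    [5,0,0,1.5,0]
  ]
}}

```text
clock: 13.55
eef_pos: [523.8, 449.9, 175.6]
tool_rot: [3.124, 0.021, -0.125]
force: [-1.1, -1.0, 0.3]
width: 19.1
```

Call:
{"method": "send_rows", "body": {
  "commands": [
    [5,0,0,0.5,0],
    [5,0,0,0.5,0]
  ]
}}

```text
clock: 13.75
eef_pos: [523.8, 449.9, 175.5]
tool_rot: [3.124, 0.021, -0.125]
force: [-1.9, -1.9, 2.7]
width: 18.9
```

```bash
python3 - <<'E'
from h import *
s=ctrl.read_state()
print(s['eef_pos'],s['tool_rot'],s['force'])
im=ctrl.get_image('wrist')[:,:,::-1]
cv2.imwrite("pics/n1.png",cv2.resize(im[160:290,220:420],None,fx=4,fy=4,interpolation=cv2.INTER_CUBIC))
E
```

```text
[523.78165506 449.90633301 175.5382772 ] [ 3.12414334  0.02075776 -0.12539135] [-1.8931181  -1.93138427  2.71956108]
```

View pics/n1.png

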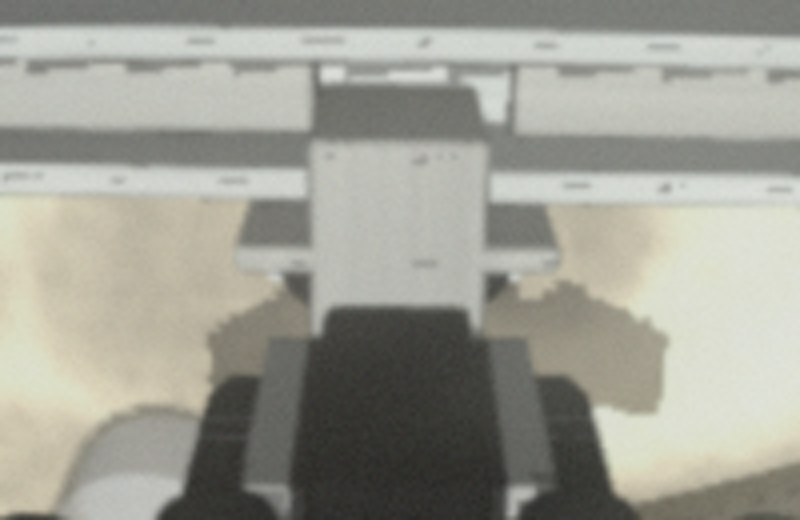

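The hook sits in the notch, with its left edge close to the notch's left wall and a 7 px gap on the right. I'll release it now.

Call:
{"method": "send_rows", "body": {
  "commands": [
    [22,0,0,0,0],
    [26,0,0,0,0],
    [32,0,0,0,0],
    [40,0,0,0,0],
    [50,0,0,0,0]
  ]
}}

```text
clock: 14.3
eef_pos: [523.8, 450.0, 175.4]
tool_rot: [3.124, 0.021, -0.125]
force: [1.6, 1.0, 0.7]
width: 49.7
```

Call:
{"method": "send_rows", "body": {
  "commands": [
    [60,0,0,0,0],
    [60,0,0,0,0],
    [60,0,0,0,0],
    [60,0,0,0,0]
  ]
}}

```text
clock: 14.7
eef_pos: [523.9, 449.9, 175.4]
tool_rot: [3.124, 0.021, -0.125]
force: [-0.0, -0.2, 0.5]
width: 59.8
```

```bash
python3 - <<'E'
from h import *
s=ctrl.read_state()
print(s['eef_pos'],s['tool_rot'],s['force'],s['width'])
im=ctrl.get_image('wrist')[:,:,::-1]
cv2.imwrite("pics/o1.png",cv2.resize(im[160:320,200:440],None,fx=3.3,fy=3.3,interpolation=cv2.INTER_CUBIC))
E
```

```text
[523.87761803 449.90123928 175.43945515] [ 3.12414113  0.02063305 -0.12544167] [-0.0383784  -0.21898895  0.50337179] 59.76067547508133
```

View pics/o1.png

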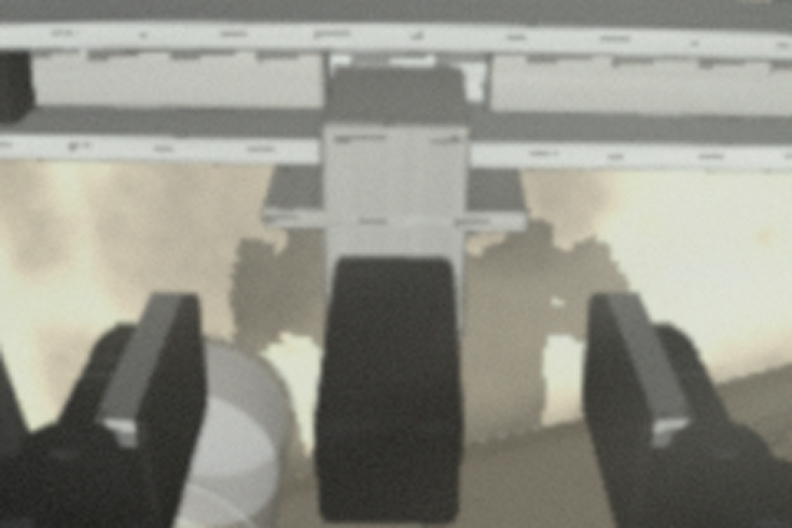

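The carrier hangs free, with the jaws clear on both sides. Next I'll retreat straight up.

Call:
{"method": "send_rows", "body": {
  "commands": [
    [60,0,0,-15,0],
    [60,0,0,-40,0],
    [60,0,0,-70,0],
    [60,0,0,-100,0],
    [60,0,0,-130,0]
  ]
}}

```text
clock: 15.25
eef_pos: [527.0, 451.8, 308.0]
tool_rot: [3.125, 0.02, -0.126]
force: [-0.2, 0.8, -0.7]
width: 60.1
```

Call:
{"method": "send_rows", "body": {
  "commands": [
    [60,0,20,-20,0],
    [60,0,30,-30,0],
    [60,0,30,-30,0],
    [60,0,30,-30,0],
    [60,0,30,-30,0]
  ]
}}

```text
clock: 15.75
eef_pos: [522.9, 423.1, 336.9]
tool_rot: [3.124, 0.022, -0.125]
force: [-0.6, 0.3, 0.6]
width: 60.3
```

```bash
python3 - <<'E'
from m import *
import pickle
s=ctrl.read_state(); p=ctrl.camera_params('wrist'); pickle.dump((p,s),open('p_q.pkl','wb'))
print(s['eef_pos'],s['tool_rot'],s['force'],s['width'])
im=ctrl.get_image('wrist')[:,:,::-1]; cv2.imwrite("pics/q.png",im)
cv2.imwrite("pics/q1.png",cv2.resize(im[80:260,220:420],None,fx=3.3,fy=3.3,interpolation=cv2.INTER_CUBIC))
im=ctrl.get_image('side')[:,:,::-1]; cv2.imwrite("pics/q2.png",cv2.resize(im[120:280,210:390],None,fx=3.7,fy=3.7,interpolation=cv2.INTER_CUBIC))
cv2.imwrite("pics/q3.png",ctrl.get_image('scene')[:,:,::-1])
E
```

```text
[522.9 423.1 336.9] [ 3.1  0.  -0.1] [-0.6  0.3  0.6] 60.299287166487765
```

View pics/q1.png

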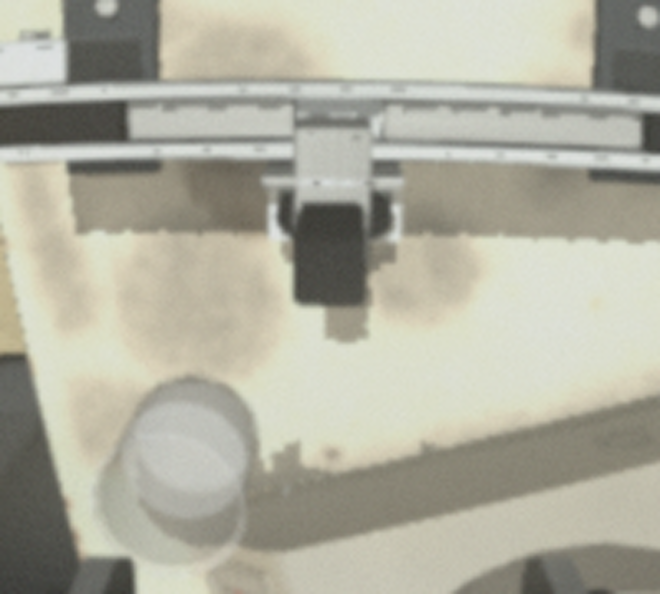

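View pics/q2.png

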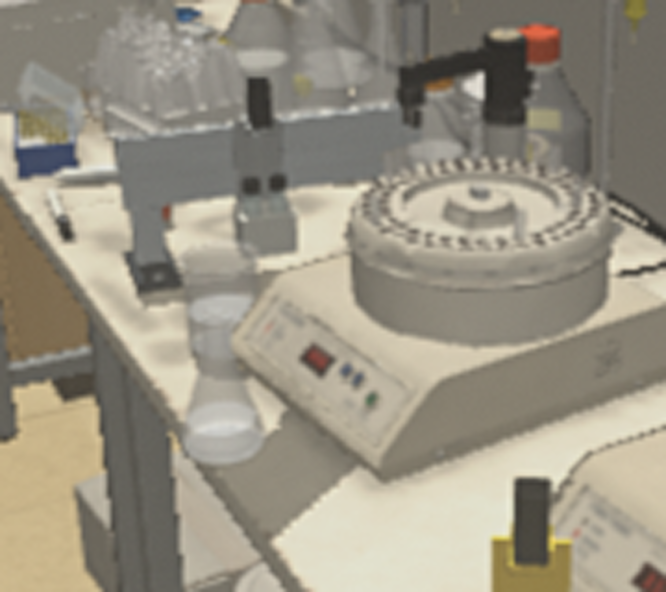

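```bash
python3 - <<'E'
from m import *
import pickle
p,s=pickle.load(open('p_q.pkl','rb'))
c=lambda x,y:(220+(x+.5)/3.3-.5,80+(y+.5)/3.3-.5)
sd=(210+259/3.7-.4,120+80/3.7-.4)
for z in (196,204): print(z,proj('side',[524,450,z]),sd, 'from side at z',atz('side',sd,z),'wrist post-top far edge',atz('wrist',c(329,303),z,p))
a=atz('wrist',c(262,181),152,p);b=atz('wrist',c(403,183),152,p);d=a-b
print('plate len',np.linalg.norm(d),'yaw',np.degrees(np.arctan2(-d[0],d[1])))
a=ctrl.get_image('wrist').astype(int);o=cv2.imread('pics/q.png')[:,:,::-1].astype(int)
print('diff',np.abs(a-o)[100:190,290:350].mean(),np.abs(a-o)[20:90,290:350].mean())
E
```

```text
196 [279.  139.9] (279.6, 141.2216216216216) from side at z [520.7 435.3 196. ] wrist post-top far edge [521.5 437.5 196. ]
204 [278.8 137.5] (279.6, 141.2216216216216) from side at z [512.1 411.1 204. ] wrist post-top far edge [521.9 439.6 204. ]
plate len 43.1187161449407 yaw 82.15421134600679
diff 5.023333333333333 1.4927777777777778
```

Call:
{"method": "send_rows", "body": {
  "commands": [
    [60,0,0,0,0],
    [60,0,0,0,0],
    [60,0,0,0,0],
    [60,0,0,0,0],
    [60,0,0,0,0]
  ]
}}

```text
clock: 16.45
eef_pos: [523.5, 422.8, 337.5]
tool_rot: [3.124, 0.021, -0.125]
force: [-0.0, 0.9, 0.4]
width: 60.0
```

```bash
python3 - <<'E'
from h import *
I=[ctrl.get_image('side').astype(np.float32).mean(2)[130:200,260:305] for _ in range(4)]
o=cv2.imread('pics/a_side.png').astype(np.float32)
for k in range(3): print(cv2.phaseCorrelate(I[0],I[k+1]),np.abs(I[0]-I[k+1]).mean())
E
```

```text
((0.5127147083491828, -0.009726404218859841), 1.0063954845622733) 0.6167194
((0.5143820034655988, -0.017129882658188933), 1.0027478708161248) 0.6095239
((0.5202974158588418, -0.034222476169119886), 1.010716391492773) 0.5991534
```

```bash
python3 - <<'E'
from cell import ctrl
print(ctrl.finish_job())
E
```

```text
the job is handed in; nothing more can be done
None
```

The white carrier is hanging in the notch, and I handed the job in at about 16.7 s; no verdict is reported. I gripped it by the post, carried it above the fraction collector, and lifted the hook over the lip about 29 mm from the notch. I lowered it until it touched plain floor, slid it along under roughly 4–8 N until it dropped, then lowered it to the bottom, let go and backed off.

**Seating:** the tool was at 175.5 mm when the hook bottomed, against 183.4 mm on plain floor. That 8 mm drop matches the notch depth. The wrist picture shows the hook inside the notch.

**Squareness and rest:** the carrier measured 82.2° against 82.3° for the rail. Four side pictures taken one after another showed no movement.

**Forces and bystanders:** the highest force reading between calls was about 7 N. The last pictures show the beaker, the flask and the yellow look-alike standing. I did not measure whether any of them shifted, and I did not look at the small vial again after lifting the carrier.

**Weaker checks:**
- The side camera's view of the post top was about 1 px (roughly 4 mm) off, in the direction of seated rather than raised.
- One wrist-image difference was higher over the carrier than over the background, which I put down to the arm settling. The side pictures did not confirm any motion.
- The tool had drifted about 1.5° from vertical by the time I let go. I did not measure the carrier's own tilt; it looks upright in the side picture.

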